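# Seat the gauge plate on the stylus jig and hold it down

## Robot

A 6-joint arm with a two-finger parallel gripper is mounted at the origin on the work surface. World frame = base frame: x ahead of the robot, y to its left, z up, the work surface at z = 0. Lengths are in mm, angles in rad, forces in N, time in s.
With the tool pointing down it reaches from about 300 to 775 mm from the base axis. Payload 14.6 kg.
Tool frame: the origin (TCP) lies midway between the tips of the shut fingers; the grasp point (between the pads) lies 19 mm behind it; y points along the fingers, x is the direction in which the jaws open and shut, and the axes are right-handed (so a half turn about y gives the same grasp; the last joint's range is limited). The gripper opens to 85 mm and grips with 20 to 120 N. Pads are 22 mm wide; open, the fingers measure 114 mm over their backs; the gripper's body (76 mm by 85 mm) begins 54 mm behind the grasp point. The pads swing forward as they close: fully open they stand 13 mm farther back than shut.
Start: joints at [1.091, 0.3, 1.521, -0, 1.321, -0.067], TCP at [220.643, 503.792, 199.581] pointing down, gripper open.
Joint ranges: [-3.03, 3.03], [-0.79, 2.21], [0.23, 2.52], [-1.04, 4.18], [0, 3.07], [-2.55, 2.55]. Speed limits (rad/s): [2.22, 2.22, 2.57, 3.14, 3.14, 3.14].

## Interface

Orientations are given as [roll, pitch, yaw] about the fixed x, y, z axes, in that order (R = Rz(yaw) Ry(pitch) Rx(roll)).
In Python, from bench import arm gives the robot as it stands.
- The arm moves only by the shell command python3 -m pendant 'ROWS' [FORCE]. ROWS is text: rows parted by semicolons, each of 7 numbers parted by spaces: the shift along the world's x, y, z in units of 25 mm (1.0 is 25 mm), then the turn, a rotation vector about the world's x, y, z in units of 6 degrees (1.0 is 6 degrees), then the finger opening in mm, from 0 to 85.4. In form: tx ty tz ax ay az fingers; .... A call has exactly 10 rows; each row is the pose to reach, as a shift and turn from the pose measured when the call began; what a row does not reach only later rows make up. A row lasts 1/12 s, in which the tool goes at most 41.7 mm and 7.16 degrees, less where a joint would pass 70% of its speed; a pose out of reach is approached as far as the arm can. A call with a gripper value outside its range is refused whole. The fingers move at their own pace and stop on an object; FORCE is the grip in N (left out, the last holds). Time passes only in rows, so rows that repeat a pose let the fingers close, or fill a call up. It gives the time, the measured TCP pose, the force and the opening at its end, in the units of the state.
- arm.get_obs(): the state, without advancing time (a new reading comes with each control period).
- arm.get_image(name): name is "scene" or "top"; returns (picture, depth): 420x560x3 uint8, red, green, blue; 420x560 float32, mm along the optical axis (not along the pixel's ray), 0 where there is no reading.
- arm.camera_model(name): a dict with "vertical_fov" (degrees; the focal length in pixels is half the picture's height over the tangent of half this angle, whatever the lens; pixels are square), "cx", "cy" (the principal point, pixels), "T" (4x4, takes a point from camera to world coordinates). Camera axes: x right, y down, z forward; pixel columns grow to the right and rows downward; lengths in mm; the calibration is good to about 2 mm. A picture is of the moment at which its call begins. camera_model takes no time and is no camera call.
- arm.job_done(): hands the job in, once; it reports no verdict.
The state is a dict: "clock": time; "joint_positions": joint angles; "joint_velocities": joint speeds; "joint_efforts": joint torques, N m; "tcp_pos": TCP position; "tool_rot": TCP orientation; "wrist_force": force on the tool from outside, world axes, zero at the start; "wrist_torque": the same for the moment, N m; "finger_gap": opening from 0.0 (shut) to 1.0 (fully open).
Only numpy, scipy, OpenCV 4.12 (cv2) and the standard library are available. Lean on these libraries where they do the work, as an engineer would, in place of code of your own. Each camera call takes 0.05 s, during which the arm holds its last target.

## Task

Take the gauge plate, which has an upright grip bar, and slide it, straight with the charcoal jig and bar end last, in under the jig's fixed needle until the red dot sits below the needle point and the plate drops over the pin hidden beneath it. Then press the plate fully down against the sprung deck and finish with the fingers still holding it down, so that I can lock the clamp. Do not touch the needle or its bracket, and leave the tumbler, the yellow cartridge and the headshell where they are.

Things in the scene. Friction and masses are not known exactly. Their poses are not given: they have to be found in the camera images.
- plate: Loose aluminium gauge plate, 110 (x) x 60 (y) x 13 mm, about 0.27 kg, flat on the desk. Origin: centre of its underside, z up. Underneath, 38 mm to +x of the origin: blind hole, 13 mm diameter, 10 mm deep, chamfered. On top: black grip bar 44 long (x), 14 wide (y), 34 mm tall, centred 22 mm to -x, 13 to 47 mm above the underside; pinch it across its width from above.
- dot (a point): Centre of the red dot (9 mm across) on the plate's top, exactly above the blind hole: 38 mm towards the plate's +x, 13 mm above its underside.
- grip_top (a point): Centre of the top face of the plate's grip bar: 22 mm towards the plate's -x, 47 mm above its underside.
- jig: Charcoal jig fixed to the desk, base 140 (x) x 90 x 18 mm. Origin: centre of its underside; +x points to the needle's post, the open end is at -x. On it a grey sprung deck 100 x 66 mm, centred 5 mm to -x, top 26 mm above the desk at rest; a fixed pin 35 mm to +x stands up through it. Seated, the plate's +x is along the jig's +x and its origin 3 mm to -x of the jig's.
- pin_top (a point): Top of the fixed steel pin (10 mm diameter, top 3 mm tapering to 6 mm), 30 mm above the desk, 4 mm proud of the deck at rest, straight below the needle. Hidden once the plate covers it.
- needle_tip (a point): Point of the fixed needle, 55 mm above the desk, 25 mm straight above the pin top: the 13 mm plate passes between with 12 mm to spare, so it must be slid in level.
- deck (a joint): How far the sprung deck is pressed down: 0 at rest (top 26 mm above the desk) to 0.005 m at its stop (top 21 mm). It takes about 5 N to start it, 10 N to hold it at the stop (plate weight, 2 to 3 N, included); it rises when let go. With the hole on the pin the plate lies flat on the deck and goes down with it; off the pin it rides on the pin's top.
- tumbler: Clear glass tumbler, 70 mm across, 90 mm tall, standing on the desk; origin: centre of its underside. Bystander.
- cartridge: Yellow cartridge body with a small black top, 30 x 17 x 18 mm, on the desk; origin: centre of its underside. Bystander.
- headshell: Aluminium headshell lying on the desk, about 75 mm long (x) x 38 x 15 mm; origin: near its middle, at desk height. Bystander.
- needle_bracket: The needle with its arm and post, fixed to the jig, same origin and axes; not to be touched. Aluminium arm 14 mm wide, 78 to 88 mm above the desk, from above the pin back to a post 30 mm wide, 88 mm tall, near face 77 mm to +x of the origin; the seated plate's front edge stops 25 mm short of the post.
Things that resemble listed ones, but are neither listed nor needed, are in the scene too. What is shaped like the plate but turquoise is not meant. There is more than one size of the jig; the job needs the larger.

How it is judged:
By the outcome, as a careful person would: the job done as asked, in the order asked, and still so for the second after the job is handed in, while the arm keeps its last pose, push and grip.
It also fails if it takes over 35 s, if anything falls off the work surface, if the arm or the gripper's body presses on something with over 40 N, if the wrist force passes 120 N, or if a joint passes its speed limit or range.

## Working session

There is one attempt and no reset: what is moved stays moved. The work goes in short steps, Python scripts to look and compute and a shell command to move; the robot and the scene stay as the last step left them, time stands still between calls to the robot, and variables do not carry over. Pictures are saved under pics/ and viewed, and the job is handed in when it is done.

```bash
mkdir -p pics; ls
python3 - <<'E'
from bench import arm
import cv2,numpy as np
for n in("scene","top"):
    im,d=arm.get_image(n); cv2.imwrite(f"pics/{n}0.png",im[...,::-1]); np.savez(f"{n}0.npz",im=im,d=d)
    m=arm.camera_model(n);print(n,m)
o=arm.get_obs();print(o)
E
```

```text
pics
scene {'vertical_fov': 53.508118637226715, 'cx': 280.16056301650985, 'cy': 211.65016362452292, 'T': array([[ 6.13551197e-01,  6.62018354e-01, -4.30449332e-01,
         9.93786846e+02],
       [ 7.89561268e-01, -5.05922153e-01,  3.47326616e-01,
        -3.66857331e+02],
       [ 1.21627419e-02, -5.52968782e-01, -8.33113194e-01,
         9.10287283e+02],
       [ 0.00000000e+00,  0.00000000e+00,  0.00000000e+00,
         1.00000000e+00]])}
top {'vertical_fov': 54.31434271954315, 'cx': 277.29493286713824, 'cy': 210.64695217014426, 'T': array([[-9.51664165e-03, -9.99141419e-01,  4.03219341e-02,
         5.01347430e+02],
       [-9.99707603e-01,  8.61014140e-03, -2.25958932e-02,
        -8.96215811e-01],
       [ 2.22293152e-02, -4.05251811e-02, -9.98931212e-01,
         1.28302851e+03],
       [ 0.00000000e+00,  0.00000000e+00,  0.00000000e+00,
         1.00000000e+00]])}
{'clock': 0.1, 'joint_positions': array([ 1.09141570e+00,  3.00440182e-01,  1.52151613e+00, -3.05053281e-05,
        1.32074556e+00, -6.65450778e-02]), 'joint_velocities': array([ 0.00076857, -0.00111711, -0.00154595, -0.00074861, -0.00196429,
        0.00071456]), 'joint_efforts': array([ 2.74390768e-03, -5.44383430e+01, -3.62369907e+01,  5.92501442e-05,
        3.08486276e-03,  9.36596848e-05]), 'tcp_pos': array([220.52933294, 503.57394132, 199.06578012]), 'tool_rot': array([-1.57075205e+00,  1.10873270e-03,  1.15796836e+00]), 'wrist_force': array([-0.23346207, -0.39618429, -0.05728956]), 'wrist_torque': array([ 0.00347798, -0.01563572, -0.02999378]), 'finger_gap': 1.0005912186706563}
```

View pics/scene0.png

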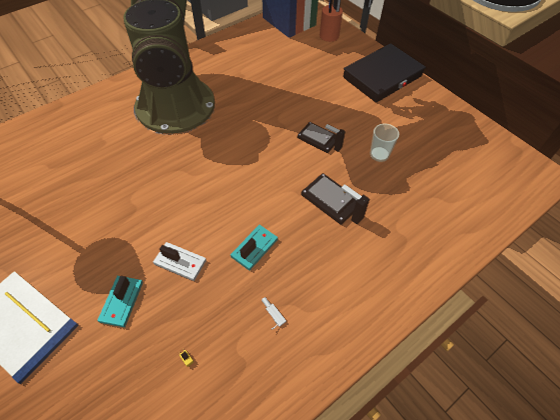

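View pics/top0.png

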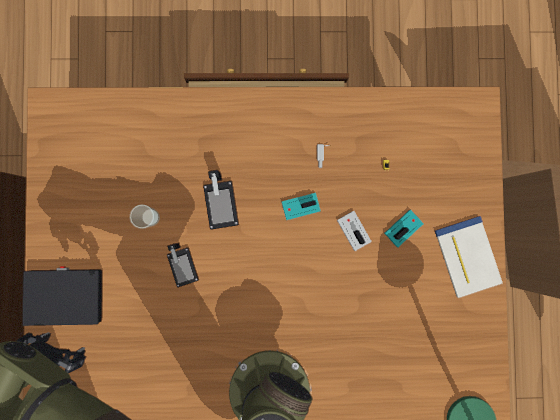

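The top view shows three plate-shaped things: turquoise at (301,206) and (404,228), and an aluminium one at (354,230). The aluminium one fits. There are two jigs, a larger one at (221,205) and a smaller one at (182,265), and the job needs the larger. I'll enlarge both choices to confirm.

```bash
cat > h.py <<'E'
import numpy as np,cv2
from bench import arm
def cam(n):
    m=arm.camera_model(n); f=210/np.tan(np.radians(m["vertical_fov"]/2)); return f,m["cx"],m["cy"],m["T"]
def topl(n,u,v,z):
    "pixel ray with plane z"
    f,cx,cy,T=cam(n); r=T[:3,:3]@np.array([(u-cx)/f,(v-cy)/f,1]); o=T[:3,3]; return o+r*(z-o[2])/r[2]
def proj(n,p):
    f,cx,cy,T=cam(n); q=T[:3,:3].T@(np.asarray(p,float)-T[:3,3]); return np.array([cx+f*q[0]/q[2],cy+f*q[1]/q[2]])
def cloud(n,d):
    f,cx,cy,T=cam(n); v,u=np.mgrid[:d.shape[0],:d.shape[1]]
    P=np.stack([(u-cx)/f*d,(v-cy)/f*d,d],-1); return P@T[:3,:3].T+T[:3,3]
E
python3 - <<'E'
import numpy as np,cv2
from h import *
t=np.load("top0.npz");s=np.load("scene0.npz")
def crop(im,u,v,w,h,k): return cv2.resize(im[v:v+h,u:u+w,::-1],None,fx=k,fy=k,interpolation=cv2.INTER_CUBIC)
a=crop(t["im"],195,160,60,75,5); b=crop(t["im"],330,200,60,60,5)
c=crop(s["im"],290,165,90,75,5); e=crop(s["im"],145,230,70,60,5)
def pad(x,h,w): return cv2.copyMakeBorder(x,0,h-x.shape[0],0,w-x.shape[1],cv2.BORDER_CONSTANT)
cv2.imwrite("pics/c1.png",np.hstack([a,pad(b,375,300)]));cv2.imwrite("pics/c2.png",np.hstack([c,pad(e,375,350)]))
for n,f in(("top",t),("scene",s)):
    P=cloud(n,f["d"]); 
    print(n,(f["d"]>0).mean())
    if n=="top":
        for nm,(u,v,w,h) in dict(jig=(195,160,60,75),plate=(330,200,60,60)).items():
            Q=P[v:v+h,u:u+w].reshape(-1,3); print(nm,np.histogram(Q[:,2],bins=np.arange(-10,110,5)))
E
```

```text
top 0.9959651360544217
jig (array([  22,  924, 1857,  219,   42,  327,  340,  469,   98,    3,    2,
          2,    4,    2,    1,    1,    2,    4,    7,  108,   48,    2,
          0]), array([-10,  -5,   0,   5,  10,  15,  20,  25,  30,  35,  40,  45,  50,
        55,  60,  65,  70,  75,  80,  85,  90,  95, 100, 105]))
plate (array([  37,  956, 1692,  231,  358,  224,   10,    5,    7,    4,   13,
         43,   16,    0,    0,    0,    0,    0,    0,    0,    0,    0,
          0]), array([-10,  -5,   0,   5,  10,  15,  20,  25,  30,  35,  40,  45,  50,
        55,  60,  65,  70,  75,  80,  85,  90,  95, 100, 105]))
scene 0.9958588435374149
```

View pics/c1.png

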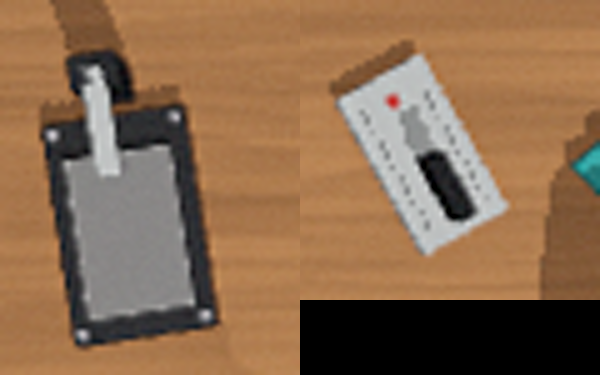

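View pics/c2.png

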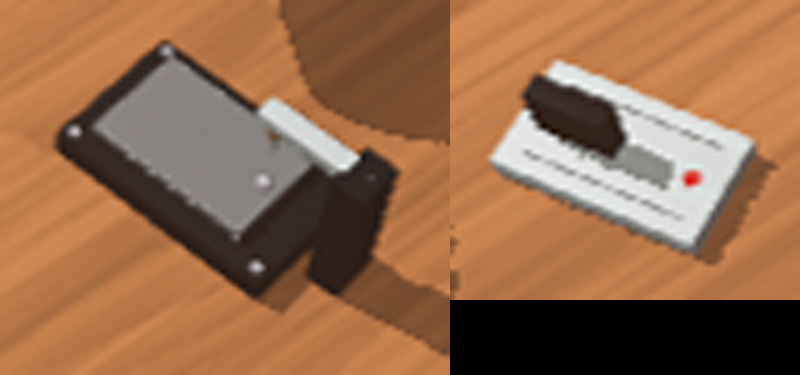

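The crop confirms both choices. The silver plate has its red dot at top crop (393,101), i.e. pixel (348.6,220.2), with the bar behind it. The large jig's needle arm comes from its upper end, at about (215,165). Next I'll fit the poses in both cameras.

```bash
cat > fit.py <<'E'
from h import *
from scipy.optimize import minimize
def box(x0,x1,y0,y1,z0,z1): return np.array([[x,y,z] for x in(x0,x1) for y in(y0,y1) for z in(z0,z1)],float)
def place(P,p):
    c,s=np.cos(p[2]),np.sin(p[2]); return np.c_[p[0]+c*P[:,0]-s*P[:,1],p[1]+s*P[:,0]+c*P[:,1],P[:,2]]
def hullmask(n,parts,p,roi,SS=8):
    u,v,w,h=roi; M=np.zeros((h*SS,w*SS),np.uint8)
    for P in parts:
        q=np.array([proj(n,x) for x in place(P,p)]); q=((q-[u,v]+.5)*SS-.5)
        hh=cv2.convexHull(q.astype(np.float32))
        cv2.fillPoly(M,[np.round(hh*16).astype(np.int32)],255,shift=4)
    return cv2.resize(M,(w,h),interpolation=cv2.INTER_AREA)/255.
def fit(n,parts,mask,roi,p0,ign=None):
    W=1 if ign is None else ~ign
    f=lambda p: (np.abs(hullmask(n,parts,[p[0],p[1],p[2]/100],roi)-mask)*W).sum()
    x=np.array([p0[0],p0[1],p0[2]*100])
    for st in (8,2):
        r=minimize(f,x,method="Nelder-Mead",options=dict(initial_simplex=np.array([x,x+[st,0,0],x+[0,st,0],x+[0,0,st]]),xatol=.02,fatol=.02)); x=r.x
    return np.array([x[0],x[1],x[2]/100]),r.fun
def objmask(im,roi):
    u,v,w,h=roi; c=im[v:v+h,u:u+w].astype(float)
    R,G,B=c[...,0],c[...,1],c[...,2]; return R,G,B
PL=[box(-55,55,-30,30,0,13),box(-44,0,-7,7,13,47)]
JG=[box(-70,70,-45,45,0,18),box(77,95,-15,15,0,88),box(30,90,-7,7,78,88)]
E
python3 - <<'E'
from fit import *
for n in("top","scene"):
    f=np.load(n+"0.npz"); im=f["im"]
    rois=dict(plate=(332,203,45,52),jig=(196,165,50,68)) if n=="top" else dict(plate=(148,236,64,48),jig=(296,168,78,58))
    for k,roi in rois.items():
        R,G,B=objmask(im,roi); sat=(R-B)/(np.maximum(R,1)); 
        m=(sat<.3)
        m=cv2.morphologyEx(m.astype(np.uint8),cv2.MORPH_CLOSE,np.ones((3,3)))
        nl,lab,st,_=cv2.connectedComponentsWithStats(m.astype(np.uint8)); b=1+np.argmax(st[1:,4]); m=(lab==b)
        cv2.imwrite(f"pics/m_{n}_{k}.png",cv2.resize(np.hstack([m.astype(np.uint8)*255,(np.clip(sat,0,1)*255).astype(np.uint8)]),None,fx=5,fy=5,interpolation=0))
        y,x=np.nonzero(m); c=topl(n,x.mean()+roi[0],y.mean()+roi[1],10)
        yaw0=-0.5 if k=="plate" else .1
        print(n,k,c.round(1),m.sum(),fit(n,PL if k=="plate" else JG,m.astype(float),roi,[c[0],c[1],yaw0]))
dots={}
for n in("top","scene"):
    im=np.load(n+"0.npz")["im"].astype(float); w=np.clip(im[...,0]-im[...,1]-90,0,None)*(im[...,0]-im[...,1]>100)*(abs(im[...,1]-im[...,2])<40)
    v0,v1,u0,u1=(212,228,342,356) if n=="top" else (255,276,185,203)
    w=w[v0:v1,u0:u1]; y,x=np.mgrid[v0:v1,u0:u1]; u,v=(w*x).sum()/w.sum(),(w*y).sum()/w.sum(); print(n,"dot",u,v,topl(n,u,v,13))
E
python3 - <<'E'
import cv2,numpy as np
a=[cv2.imread(f"pics/m_{n}_{k}.png") for n in("top","scene") for k in("plate","jig")]
H=max(x.shape[0] for x in a);W=max(x.shape[1] for x in a)
a=[cv2.copyMakeBorder(x,0,H-x.shape[0],0,W-x.shape[1],0) for x in a]
cv2.imwrite("pics/mm.png",cv2.resize(np.vstack([np.hstack(a[:2]),np.hstack(a[2:])]),(800,400)))
E
```

```text
top plate [ 489. -268.   10.] 730 (array([ 489.00036262, -268.535747  ,    0.49955934]), np.float64(31.584313725490198))Traceback (most recent call last):
  File "<stdin>", line 13, in <module>
  File "fit.py", line 18, in fit
    r=minimize(f,x,method="Nelder-Mead",options=dict(initial_simplex=np.array([x,x+[st,0,0],x+[0,st,0],x+[0,0,st]]),xatol=.02,fatol=.02)); x=r.x
    res = _minimize_neldermead(fun, x0, args, callback, bounds=bounds,
                               **options)
    fxr = func(xr)
    fx = function(np.copy(x), *(wrapper_args + args))
  File "fit.py", line 15, in <lambda>
    f=lambda p: (np.abs(hullmask(n,parts,[p[0],p[1],p[2]/100],roi)-mask)*W).sum()
                        ~~~~~~~~^^^^^^^^^^^^^^^^^^^^^^^^^^^^^^^^^^
  File "fit.py", line 9, in hullmask
    q=np.array([proj(n,x) for x in place(P,p)]); q=((q-[u,v]+.5)*SS-.5)
                ~~~~^^^^^
  File "h.py", line 9, in proj
    f,cx,cy,T=cam(n); q=T[:3,:3].T@(np.asarray(p,float)-T[:3,3]); return np.array([cx+f*q[0]/q[2],cy+f*q[1]/q[2]])
              ~~~^^^
  File "h.py", line 4, in cam
    m=arm.camera_model(n); f=210/np.tan(np.radians(m["vertical_fov"]/2)); return f,m["cx"],m["cy"],m["T"]
ValueError: time passes only in moves, steps and waits
[ WARN:0@0.028] global loadsave.cpp:275 findDecoder imread_('pics/m_scene_plate.png'): can't open/read file: check file path/integrity
[ WARN:0@0.028] global loadsave.cpp:275 findDecoder imread_('pics/m_scene_jig.png'): can't open/read file: check file path/integrity
Traceback (most recent call last):
AttributeError: 'NoneType' object has no attribute 'shape'
```

```bash
sed -i 's/^def cam(n):/import functools\n@functools.lru_cache(None)\ndef cam(n):/' h.py
cat > run1.py <<'E'
from fit import *
import sys
tag=sys.argv[1] if len(sys.argv)>1 else "0"
for n in("top","scene"):
    f=np.load(n+"0.npz"); im=f["im"]
    rois=dict(plate=(332,203,45,52),jig=(196,165,50,68)) if n=="top" else dict(plate=(148,236,64,48),jig=(296,168,78,58))
    for k,roi in rois.items():
        R,G,B=objmask(im,roi); sat=(R-B)/(np.maximum(R,1)); 
        m=(sat<.3)|((R<75)&(sat<.55))
        m=cv2.morphologyEx(m.astype(np.uint8),cv2.MORPH_CLOSE,np.ones((3,3)))
        nl,lab,st,_=cv2.connectedComponentsWithStats(m.astype(np.uint8)); b=1+np.argmax(st[1:,4]); m=(lab==b)
        y,x=np.nonzero(m); c=topl(n,x.mean()+roi[0],y.mean()+roi[1],10)
        parts=PL if k=="plate" else JG
        p,r=fit(n,parts,m.astype(float),roi,[c[0],c[1],.5 if k=="plate" else .1])
        print(n,k,p.round(3),m.sum(),round(r,1))
        M=hullmask(n,parts,p,roi)
        cv2.imwrite(f"pics/m_{n}_{k}.png",cv2.resize(np.hstack([m*255,(M*255),np.abs(M-m)*255]).astype(np.uint8),None,fx=5,fy=5,interpolation=0))
for n in("top","scene"):
    im=np.load(n+"0.npz")["im"].astype(float); w=np.clip(im[...,0]-im[...,1]-90,0,None)*(abs(im[...,1]-im[...,2])<40)
    v0,v1,u0,u1=(212,228,342,356) if n=="top" else (255,276,185,203)
    w=w[v0:v1,u0:u1]; y,x=np.mgrid[v0:v1,u0:u1]; u,v=(w*x).sum()/w.sum(),(w*y).sum()/w.sum(); print(n,"dot",u,v,topl(n,u,v,13))
a=[cv2.imread(f"pics/m_{n}_{k}.png") for n in("top","scene") for k in("plate","jig")]
H=max(x.shape[0] for x in a);W=max(x.shape[1] for x in a)
a=[cv2.copyMakeBorder(x,0,H-x.shape[0],0,W-x.shape[1],0) for x in a]
cv2.imwrite("pics/mm.png",cv2.resize(np.vstack([np.hstack(a[:2]),np.hstack(a[2:])]),(800,280)))
E
python3 run1.py
```

```text
top plate [ 488.909 -268.729    0.493] 730 31.8
top jig [5.73538e+02 1.46615e+02 1.50000e-01] 1428 89.7
scene plate [ 491.001 -269.261    0.501] 1158 49.0
scene jig [5.76505e+02 1.45216e+02 1.32000e-01] 1894 121.2
top dot 348.1219512195122 219.7479674796748 [ 522.33971108 -250.02077368   13.        ]
scene dot 192.7924944812362 265.3774834437086 [ 525.10485736 -251.63010342   13.        ]
```

View pics/mm.png

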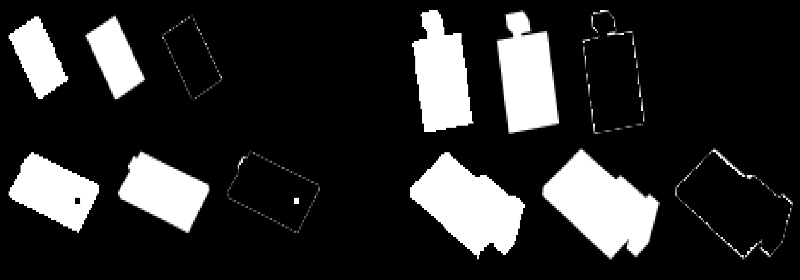

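The four fits agree within 2–3 mm. Averaged, the plate is at (490,-269) with yaw 0.497 and the jig at (575,146) with yaw 0.14. To grasp the bar at (470.7,-279.5) the tool has to turn −127.9° (jaw angle −1.074). I'll start with the transit.

```bash
python3 -m pendant '10 -31.3 0 0 0 -21.3 85;10 -31.3 0 0 0 -21.3 85;10 -31.3 0 0 0 -21.3 85;10 -31.3 0 0 0 -21.3 85;10 -31.3 0 0 0 -21.3 85;10 -31.3 0 0 0 -21.3 85;10 -31.3 0 0 0 -21.3 85;10 -31.3 0 0 0 -21.3 85;10 -31.3 0 0 0 -21.3 85;10 -31.3 0 0 0 -21.3 85' 80
```

```text
clock: 0.93
tcp_pos: [347.3, 104.9, 199.4]
tool_rot: [-1.57, 0.0, -0.098]
wrist_force: [0.7, 1.0, -0.4]
finger_gap: 0.994
```

```bash
python3 -m pendant '4.94 -15.38 -2.5 0 0 -9.32 85;4.94 -15.38 -2.5 0 0 -9.32 85;4.94 -15.38 -2.5 0 0 -9.32 85;4.94 -15.38 -2.5 0 0 -9.32 85;4.94 -15.38 -2.5 0 0 -9.32 85;4.94 -15.38 -2.5 0 0 -9.32 85;4.94 -15.38 -2.5 0 0 -9.32 85;4.94 -15.38 -2.5 0 0 -9.32 85;4.94 -15.38 -2.5 0 0 -9.32 85;4.94 -15.38 -2.5 0 0 -9.32 85'
python3 - <<'E'
from h import *
for n in("top","scene"):
    im,d=arm.get_image(n); cv2.imwrite(f"pics/{n}1.png",im[...,::-1])
o=arm.get_obs();print(o["tcp_pos"],o["tool_rot"],o["joint_positions"])
E
```

```text
clock: 1.77
tcp_pos: [470.7, -282.1, 135.9]
tool_rot: [-1.571, 0.001, -1.075]
wrist_force: [0.4, 0.3, 0.4]
finger_gap: 0.998
[ 470.57353324 -283.12058723  134.85627152] [-1.57165946  0.00203775 -1.07729158] [-6.08402480e-01  3.60431910e-01  1.59741489e+00  1.62776332e-04
  1.18595372e+00  4.68826948e-01]
```

View pics/scene1.png

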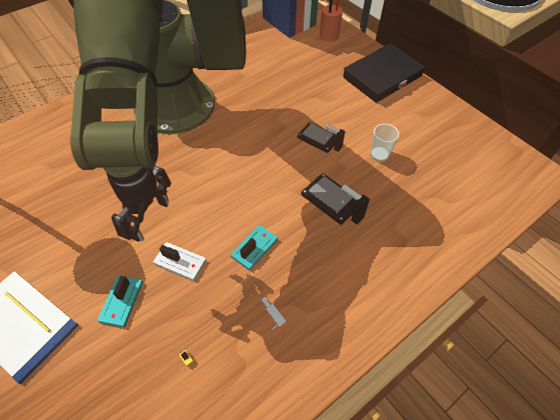

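The open gripper hangs over the silver plate, with its fingers at about (135,210) in the scene view and nothing in the way. Next I descend straight down with a small y correction.

```bash
python3 -m pendant '0 0.14 -1 0 0 0 85;0 0.14 -2 0 0 0 85;0 0.14 -3 0 0 0 85;0 0.14 -3.8 0 0 0 85;0 0.14 -4.3 0 0 0 85;0 0.14 -4.6 0 0 0 85;0 0.14 -4.6 0 0 0 85;0 0.14 -4.6 0 0 0 85;0 0.14 -4.6 0 0 0 85;0 0.14 -4.6 0 0 0 85'
python3 - <<'E'
from h import *
o=arm.get_obs();print(o["tcp_pos"],o["tool_rot"],o["wrist_force"])
E
```

```text
clock: 2.7
tcp_pos: [471.0, -279.8, 20.9]
tool_rot: [-1.571, 0.001, -1.077]
wrist_force: [-0.8, 0.6, -0.3]
finger_gap: 0.995
[ 471.04076011 -279.8488951    20.89920845] [-1.57092765e+00  5.57764394e-04 -1.07716281e+00] [-0.83281679  0.61009533 -0.27744802]
```

Now I close on the bar.

```bash
python3 -m pendant '0 0 0 0 0 0 60;0 0 0 0 0 0 40;0 0 0 0 0 0 25;0 0 0 0 0 0 15;0 0 0 0 0 0 5;0 0 0 0 0 0 5;0 0 0 0 0 0 5;0 0 0 0 0 0 5;0 0 0 0 0 0 5;0 0 0 0 0 0 5' 80
python3 - <<'E'
from h import *
for n in("top","scene"):
    im,d=arm.get_image(n); cv2.imwrite(f"pics/{n}2.png",im[...,::-1])
o=arm.get_obs();print(o["tcp_pos"],o["tool_rot"],o["wrist_force"],o["finger_gap"]*85.4)
im=cv2.imread("pics/scene2.png")[200:300,80:230];cv2.imwrite("pics/c3.png",cv2.resize(im,None,fx=5,fy=5,interpolation=2))
E
```

```text
clock: 3.53
tcp_pos: [471.0, -279.8, 20.9]
tool_rot: [-1.571, 0.001, -1.077]
wrist_force: [0.9, 0.6, 0.8]
finger_gap: 0.06
[ 471.02436336 -279.87507144   20.89949257] [-1.57091076e+00  5.64523436e-04 -1.07725151e+00] [-0.56151151  0.19751602 -0.66636404] 5.131734899129706
```

View pics/c3.png

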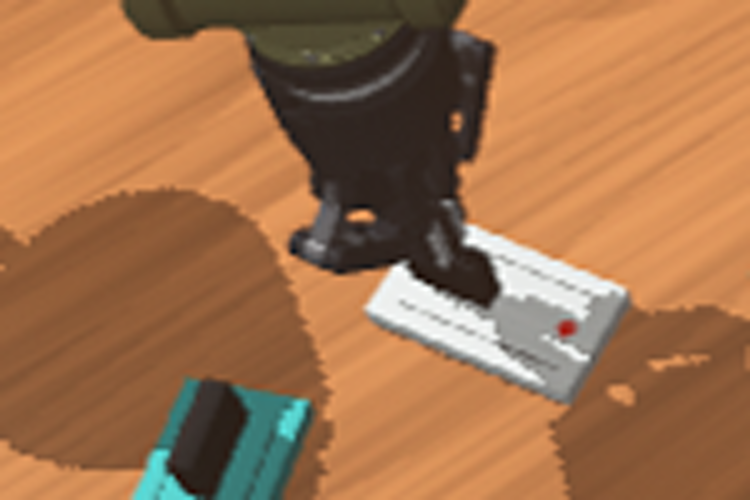

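The opening is 5 mm, so the fingers missed the 14 mm bar. In the crop they sit to the left of it, at about (350,250). I'll check where the TCP projects.

Run:
```python
from h import *
for n in("top","scene"):
    print(n,[proj(n,p).round(1) for p in ((471,-280,21),(471,-280,47),(490,-269,13),(0,0,0))])
a=cv2.imread("pics/top2.png")[180:290,290:450];cv2.imwrite("pics/c4.png",cv2.resize(a,None,fx=5,fy=5,interpolation=2))
```

```text
top [array([358.6, 236.2]), array([360.4, 236.4]), array([354.4, 230.1]), array([269.3, 390.1])]
scene [array([170.2, 254.2]), array([167.9, 249. ]), array([178.9, 258.9]), array([175.1, 103.8])]
```

View pics/c4.png

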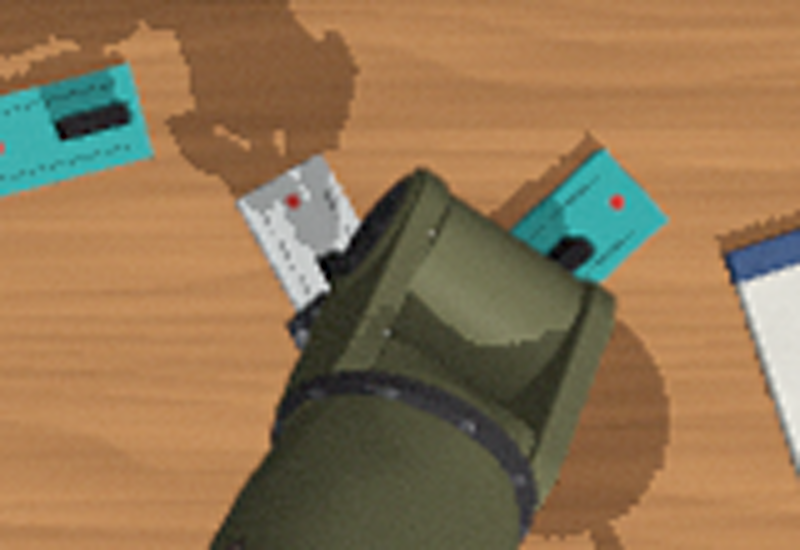

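Run:
```python
from h import *
a=cv2.imread("pics/scene1.png")[150:250,85:185];b=cv2.imread("pics/scene2.png")[200:290,120:210]
f=lambda x:np.clip(cv2.resize(x,(400,400),interpolation=2).astype(float)*1.8+20,0,255)
cv2.imwrite("pics/c5.png",np.hstack([f(a),f(b)]))
c,s=np.cos(-1.077),np.sin(-1.077)
for k in(-42,-7,0,7,42): print(k,proj("scene",(471+k*c,-280+k*s,21)).round(1), (proj("scene",(471+k*c,-280+k*s,21))-[120,200])*4.44)
for k in(-42,0,42): print(k,(proj("scene",(470.6+k*c,-283+k*s,148))-[85,150])*4)
```

```text
-42 [179.4 240.2] [263.93912879 178.64313604]
-7 [171.7 251.8] [229.76694064 230.07566471]
0 [170.2 254.2] [222.78557448 240.58331245]
7 [168.6 256.6] [215.75399933 251.16652968]
42 [160.5 268.7] [179.82368425 305.24521356]
-42 [328.64357634 248.15097674]
0 [285.9383673  307.93024713]
42 [241.12601825 370.65911771][ WARN:0@0.983] global loadsave.cpp:1063 imwrite_ Unsupported depth image for selected encoder is fallbacked to CV_8U.
```

View pics/c5.png

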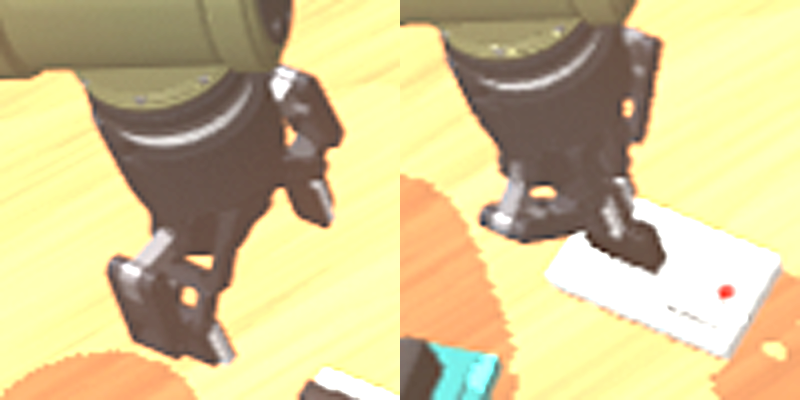

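The closed knuckles do surround the bar around crop (600,230), so this could be a real grasp with a nonlinear opening reading. Commanding 0 and lifting slightly will tell.

```bash
python3 -m pendant '0 0 0 0 0 0 0;0 0 0 0 0 0 0;0 0 0 0 0 0 0;0 0 0.4 0 0 0 0;0 0 0.8 0 0 0 0;0 0 0.8 0 0 0 0;0 0 0.8 0 0 0 0;0 0 0.8 0 0 0 0;0 0 0.8 0 0 0 0;0 0 0.8 0 0 0 0' 80
python3 - <<'E'
from h import *
for n in("top","scene"):
    im,d=arm.get_image(n); cv2.imwrite(f"pics/{n}3.png",im[...,::-1])
o=arm.get_obs();print(o["tcp_pos"],o["tool_rot"],o["wrist_force"],o["finger_gap"])
b=cv2.imread("pics/scene3.png")[190:290,110:230];a=cv2.imread("pics/scene0.png")[190:290,110:230]
cv2.imwrite("pics/c6.png",np.hstack([cv2.resize(x,(390,325),interpolation=2) for x in(a,b)]))
E
```

```text
clock: 4.47
tcp_pos: [470.9, -279.8, 40.6]
tool_rot: [-1.571, 0.001, -1.077]
wrist_force: [0.3, -0.2, -0.0]
finger_gap: 0.003
[ 470.93961135 -279.78845952   40.66153913] [-1.57109474e+00  9.38170074e-04 -1.07721598e+00] [-0.87810552 -0.21626102  0.25040612] 0.0003006715166541107
```

View pics/c6.png

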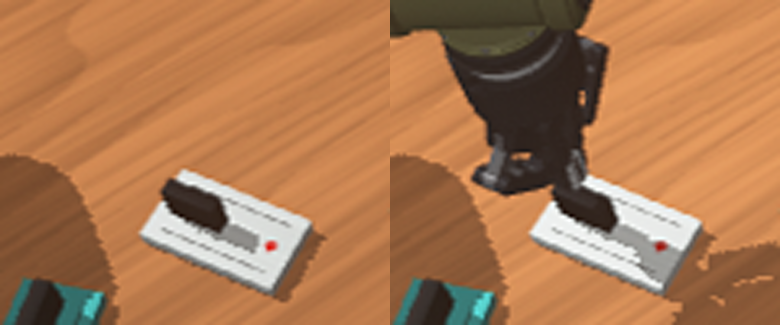

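It missed: the opening went to 0 and the plate did not move. The tip shows at scene crop (575,185), behind or above the bar. I'll locate the real fingertips from depth and compare with the reported TCP.

Run:
```python
from h import *
o=arm.get_obs();print(o["tcp_pos"])
for n in("scene","top"):
    im,d=arm.get_image(n); np.savez(n+"4.npz",im=im,d=d); P=cloud(n,d)
    x,y=470.9,-279.8
    c,s=np.cos(.4938),np.sin(.4938)
    A=(P[...,0]-x)*c+(P[...,1]-y)*s; B=-(P[...,0]-x)*s+(P[...,1]-y)*c   # plate axes about TCP
    M=(abs(A)<90)&(abs(B)<90)&(P[...,2]>20)&(P[...,2]<110)&(d>0)
    for lo in range(20,110,6):
        m=M&(P[...,2]>=lo)&(P[...,2]<lo+6)
        if m.sum(): print(n,lo,m.sum(),"A",A[m].min().round(),A[m].max().round(),"B",B[m].min().round(),B[m].max().round(),"px",np.argwhere(m)[:,::-1].mean(0).round(),"rgb",im[m].mean(0).round())
a=np.load("scene4.npz")["im"][205:265,125:205,::-1]
cv2.imwrite("pics/c7.png",np.clip(cv2.resize(a,(800,600),interpolation=cv2.INTER_CUBIC).astype(float)*2,0,255).astype(np.uint8))
```

```text
[ 470.93961135 -279.78845952   40.66153913]
scene 20 19 A -18.0 24.0 B -9.0 5.0 px [171. 257.] rgb [51. 39. 32.]
scene 26 24 A -19.0 25.0 B -9.0 5.0 px [172. 256.] rgb [58. 46. 40.]
scene 32 19 A -18.0 25.0 B -8.0 2.0 px [170. 254.] rgb [49. 36. 30.]
scene 38 28 A -18.0 24.0 B -8.0 6.0 px [171. 253.] rgb [58. 46. 40.]
scene 44 77 A -19.0 25.0 B -8.0 6.0 px [169. 251.] rgb [59. 49. 44.]
scene 50 1 A 23.0 23.0 B -1.0 -1.0 px [176. 252.] rgb [46. 33. 26.]
scene 74 9 A 7.0 13.0 B -13.0 9.0 px [168. 245.] rgb [131. 118. 108.]
scene 80 16 A -3.0 13.0 B -15.0 11.0 px [167. 244.] rgb [99. 83. 74.]
scene 86 17 A 1.0 12.0 B -16.0 12.0 px [166. 244.] rgb [80. 68. 61.]
scene 92 15 A 3.0 14.0 B -15.0 10.0 px [165. 242.] rgb [70. 59. 54.]
scene 98 13 A 5.0 13.0 B -15.0 11.0 px [166. 241.] rgb [81. 70. 64.]
scene 104 13 A 8.0 13.0 B -17.0 5.0 px [166. 239.] rgb [78. 71. 68.]
top 20 4 A -0.0 25.0 B -27.0 30.0 px [356. 234.] rgb [125. 120. 115.]
top 26 4 A 12.0 22.0 B -1.0 9.0 px [355. 232.] rgb [34. 33. 34.]
top 32 1 A 20.0 20.0 B 8.0 8.0 px [354. 232.] rgb [11.  8.  8.]
top 38 6 A 2.0 22.0 B -2.0 8.0 px [356. 234.] rgb [29. 28. 28.]
top 44 14 A 9.0 21.0 B -4.0 8.0 px [357. 232.] rgb [31. 31. 33.]
top 50 2 A 16.0 21.0 B -2.0 8.0 px [357. 232.] rgb [78. 78. 78.]
```

View pics/c7.png

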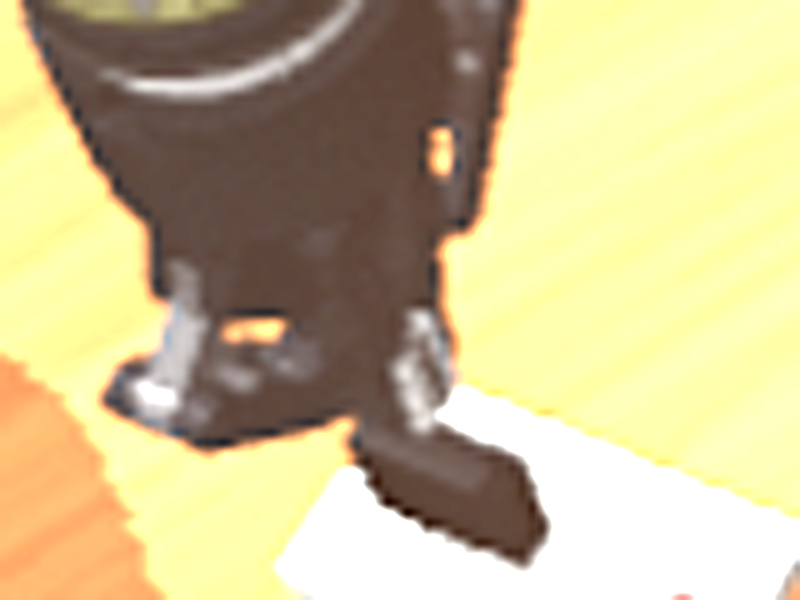

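The depth data is clear. The shut tips are at about z = 74 mm while the reported TCP is 40.7, so the reported TCP reads about 32 mm low along the tool, though right sideways within about 2 mm. The fingers therefore shut above the 47 mm bar. I'll refine the offset from the saved depth image.

Run:
```python
from h import *
f=np.load("scene4.npz");d=f["d"];im=f["im"];P=cloud("scene",d)
np.set_printoptions(linewidth=200)
print("cols 158..176"); 
for v in range(238,254): print(v,P[v,158:176,2].round().astype(int))
# plate and desk checks
print("desk z",np.median(P[290:300,100:110,2]),"plate top", np.median(P[258:264,186:191,2]))
f=np.load("top4.npz");P=cloud("top",f["d"])
print("top desk",np.median(P[255:262,300:320,2]))
```

```text
cols 158..176
238 [124 125 131 137 137 126 120 116 110 106 102  99  86  -2  -1   0  -2  -4]
239 [127 125 129 127 126 122 118 119 110 106 102  95  85  -2   1   0  -2   1]
240 [128 126 122 124 123 119 117 112 107 100  97  96  80   0   1  -2  -2   2]
241 [123 123 118 115 115 116 114 105 104  99  94  89  86  -4  -3   2   1   2]
242 [132 128 125 112 108 103 101  98 102  97  91  87  84   2   1   1   0   1]
243 [132 128 122 103 106  99  98  96  98  93  88  85  80  78  -2   0  -1  -2]
244 [126 122 126  98 105  97  94  90  89  90  82  82  80  15  15   0 910  -2]
245 [124 125 119  92  94  95  88  87  81  86  82  78  14  13  11  10  11  11]
246 [126 119  83  86  91 910  90  87  82  83  82  78  13  12  15  13  13  13]
247 [118   0   0  45  46  86  88  84  74  77  77  46  14  13  12  12  12  15]
248 [ 0  0 45 46 44 47 46 79 44 47 47 46 46 46 15 12 14 13]
249 [-1  3 45 46 46 47 45 47 46 46 47 46 44 47 46 45 47 13]
250 [-1  0 42 43 45 46 46 46 47 45 47 46 46 47 44 48 46 47]
251 [-1 -3 17 34 38 39 43 47 46 47 44 45 49 46 46 46 46 43]
252 [-1 -2 13 30 33 38 39 41 46 44 45 47 48 50 47 47 45 46]
253 [-3 12 14 13 25 31 35 34 39 40 42 44 45 47 47 47 46 48]
desk z 0.4210043728839423 plate top 13.203190907532303
top desk 1.1031918221237902
```

The tip bottom edge reads 75 ± 2 mm (pixel (167,247)), an offset of about 34. The bar centre lies within 3 mm of the fingers sideways. So I open, then grasp with the reported z at about −15, putting the tips about 19 mm above the desk.

```bash
python3 -m pendant '0 0 0 0 0 0 85;0 0 0 0 0 0 85;0 0 0 0 0 0 85;0 0 0 0 0 0 85;0 0 0 0 0 0 85;0 0 0 0 0 0 85;0 0 -0.5 0 0 0 85;0 0 -0.9 0 0 0 85;0 0 -0.9 0 0 0 85;0 0 -0.9 0 0 0 85' 80
python3 - <<'E'
from h import *
im,d=arm.get_image("scene"); o=arm.get_obs();print(o["tcp_pos"],o["wrist_force"],o["finger_gap"])
cv2.imwrite("pics/c8.png",np.clip(cv2.resize(im[200:280,120:220,::-1],(750,600),interpolation=2)*1.8,0,255).astype(np.uint8))
E
```

```text
clock: 5.5
tcp_pos: [470.6, -279.6, 17.7]
tool_rot: [-1.572, 0.002, -1.077]
wrist_force: [0.7, 0.6, -0.1]
finger_gap: 0.996
[ 470.96165015 -279.78053223   18.25683018] [ 0.34586727 -0.5591023   0.61773045] 0.9940061216790715
```

View pics/c8.png

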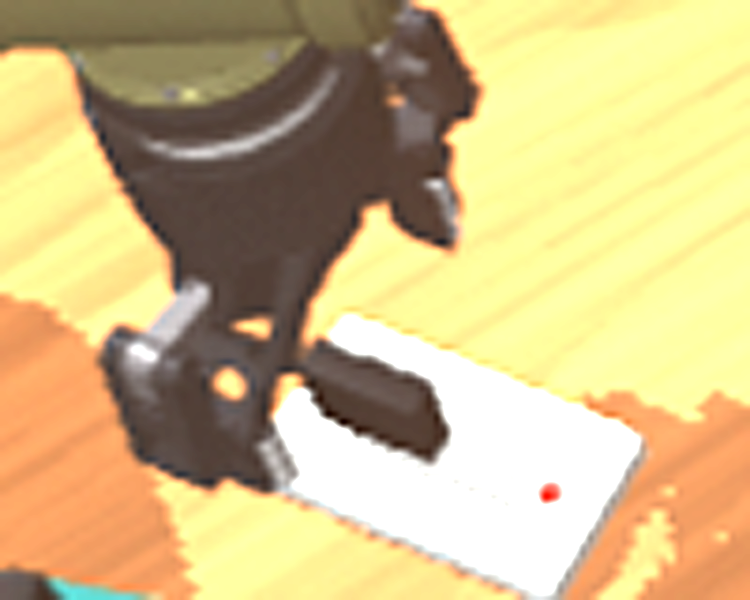

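The open fingers straddle the bar (tips at crop (280,470) and (445,230)). I'll descend 33 mm and close.

```bash
python3 -m pendant '0 0 -0.4 0 0 0 85;0 0 -0.8 0 0 0 85;0 0 -1.1 0 0 0 85;0 0 -1.32 0 0 0 85;0 0 -1.32 0 0 0 85;0 0 -1.32 0 0 0 85;0 0 -1.32 0 0 0 60;0 0 -1.32 0 0 0 40;0 0 -1.32 0 0 0 20;0 0 -1.32 0 0 0 5' 80;  python3 -m pendant '0 0 0 0 0 0 5;0 0 0 0 0 0 5;0 0 0 0 0 0 5;0 0 0 0 0 0 5;0 0 0 0 0 0 5;0 0 0 0 0 0 5;0 0 0.4 0 0 0 5;0 0 0.8 0 0 0 5;0 0 0.8 0 0 0 5;0 0 0.8 0 0 0 5' 80
python3 - <<'E'
from h import *
im,d=arm.get_image("scene"); o=arm.get_obs();print(o["tcp_pos"],o["tool_rot"],o["wrist_force"],o["finger_gap"])
cv2.imwrite("pics/c9.png",np.clip(cv2.resize(im[200:280,120:220,::-1],(750,600),interpolation=2)*1.8,0,255).astype(np.uint8))
E
```

```text
clock: 6.38
tcp_pos: [471.1, -279.9, -14.5]
tool_rot: [-1.571, 0.001, -1.077]
wrist_force: [-1.0, 0.8, -0.1]
finger_gap: 0.447
clock: 7.22
tcp_pos: [471.4, -280.1, 6.3]
tool_rot: [-1.57, -0.001, -1.077]
wrist_force: [-0.1, 0.2, -3.1]
finger_gap: 0.151
[ 471.14376333 -279.91916345    5.78303429] [-1.57078055e+00  2.97263238e-04 -1.07713847e+00] [ 0.01610325 -0.67283689 -2.3050967 ] 0.14492385589690548
```

View pics/c9.png

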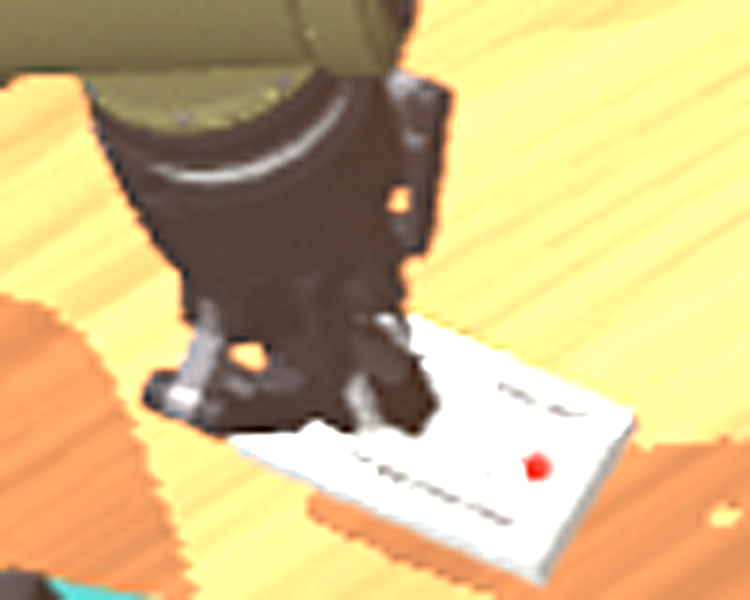

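The bar is gripped: opening 0.15, about 2.5 N on the wrist, and the plate is lifted (dot at crop (537,467)). Next I carry it high to a staging pose in line with the jig's open end.

```bash
python3 -m pendant '0 0 0.8 0 0 0 5;0 0 1.8 0 0 0 5;0 0.6 2.6 0 0 0 5;-0.1 1.8 3 0 0 -0.4 5;-0.3 3 3 0 0 -0.8 5;-0.5 4.2 3 0 0 -1.2 5;-0.7 5.4 3 0 0 -1.5 5;-0.8 6.6 3 0 0 -1.8 5;-1 7.8 3 0 0 -2.1 5;-1.1 9 3 0 0 -2.4 5' 80;  python3 -m pendant '-0.1 1.2 0 0 0 -0.2 5;-0.3 2.4 0 0 0 -0.4 5;-0.4 3.6 0 0 0 -0.6 5;-0.6 4.8 0 0 0 -0.7 5;-0.7 5.8 0 0 0 -0.8 5;-0.8 6.5 0 0 0 -0.9 5;-0.9 7 0 0 0 -0.95 5;-0.9 7.1 0 0 0 -0.98 5;-0.9 7.1 0 0 0 -0.98 5;-0.9 7.1 0 0 0 -0.98 5'
python3 - <<'E'
from h import *
for n in("top","scene"):
    im,d=arm.get_image(n); cv2.imwrite(f"pics/{n}5.png",im[...,::-1]);np.savez(n+"5.npz",im=im,d=d)
o=arm.get_obs();print(o["tcp_pos"],o["tool_rot"],o["wrist_force"],o["finger_gap"])
E
```

```text
clock: 8.1
tcp_pos: [442.8, -53.5, 80.5]
tool_rot: [-1.571, 0.001, -1.33]
wrist_force: [0.9, 0.6, -2.6]
finger_gap: 0.151
clock: 8.93
tcp_pos: [420.2, 123.5, 80.3]
tool_rot: [-1.572, 0.0, -1.433]
wrist_force: [0.6, -0.7, -3.0]
finger_gap: 0.151
[420.31096454 123.24145552  80.34836588] [-1.57165212e+00  5.39762692e-04 -1.43368907e+00] [-0.31673173 -0.3878916  -2.70026233] 0.14795942544444624
```

View pics/scene5.png

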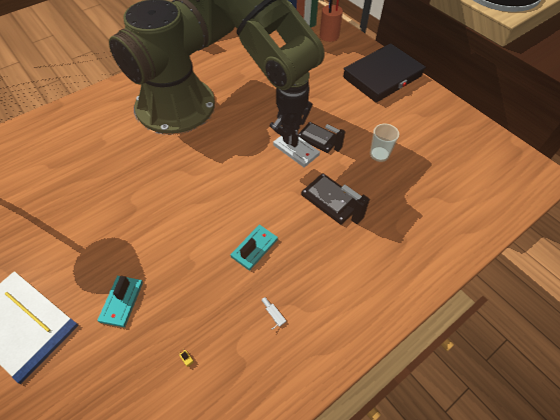

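View pics/top5.png

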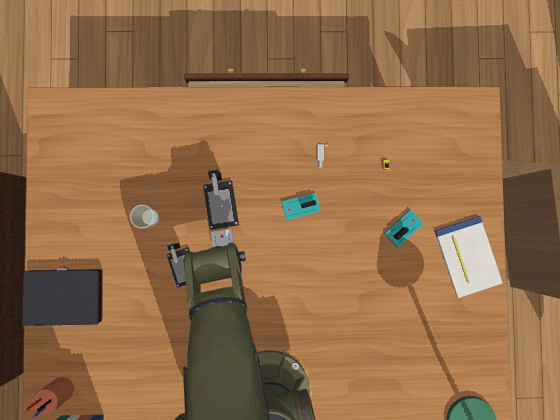

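The plate is held level behind the jig's open end (scene (297,150), top (222,237)), clear of the small jig at (182,265). I'll measure the dot in the hand with both cameras, and the jig again.

```bash
cat > dot.py <<'E'
from fit import *
def dot(n,im,pred,r=9):
    u0,v0=int(pred[0])-r,int(pred[1])-r; c=im[v0:v0+2*r+1,u0:u0+2*r+1].astype(float)
    R,G,B=c[...,0],c[...,1],c[...,2]; s=np.clip(R-G-25,0,None)*(abs(G-B)<30)*(R-G>25)
    # largest blob
    nl,lab,st,ce=cv2.connectedComponentsWithStats((s>0).astype(np.uint8)); 
    if nl<2: return None
    b=1+np.argmax(st[1:,4]); s=s*(lab==b); y,x=np.mgrid[:2*r+1,:2*r+1]
    return (s*x).sum()/s.sum()+u0,(s*y).sum()/s.sum()+v0,st[b,4]
E
python3 - <<'E'
from dot import *
o=arm.get_obs();p=o["tcp_pos"];yaw=o["tool_rot"][2]+np.pi/2;c,s=np.cos(yaw),np.sin(yaw);print("yaw",yaw)
z=p[2]+14.7+13
for n in("top","scene"):
    im=np.load(n+"5.npz")["im"]; e=[p[0]+60*c,p[1]+60*s,z]; pr=proj(n,e); q=dot(n,im,pr); print(n,pr,q)
    if q:
        w=topl(n,q[0],q[1],z); dx=w-p; print("dot rel TCP A",dx[0]*c+dx[1]*s,"B",-dx[0]*s+dx[1]*c,w)
im=[np.load(n+"5.npz")["im"] for n in("top","scene")]
a=im[0][160:260,190:260,::-1];b=im[1][110:220,265:375,::-1]
cv2.imwrite("pics/c10.png",np.hstack([cv2.resize(a,(350,500),interpolation=2),cv2.resize(b,(450,500),interpolation=2)]))
E
```

```text
yaw 0.1371072554503283
top [221.93168881 235.25976244] (np.float64(221.43225806451613), np.float64(235.78709677419354), np.int32(11))
dot rel TCP A 58.719051720174974 B 1.619506530878291 [478.25761715 132.87137182 108.04836588]
scene [306.92960693 153.32665479] (np.float64(306.917695473251), np.float64(153.96913580246914), np.int32(10))
dot rel TCP A 61.436743557197005 B -1.6264550025730609 [481.39345668 130.0273209  108.04836588]
```

View pics/c10.png

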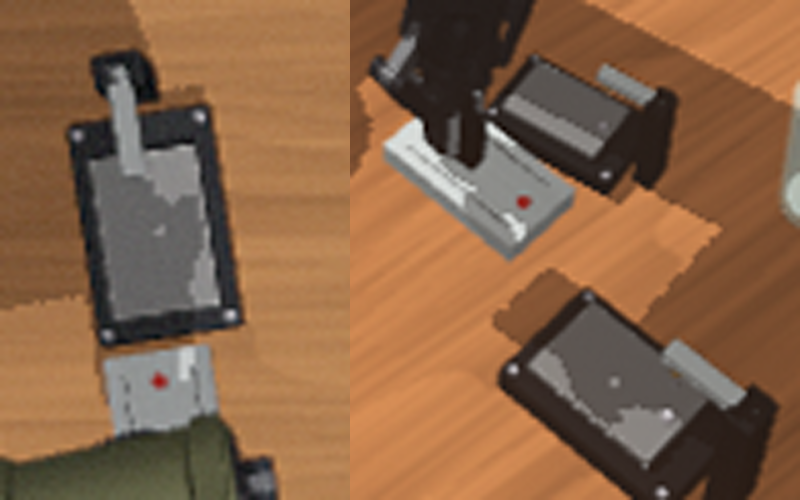

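Run:
```python
from fit import *
for u,v in((342.7,201.1),(329.3,193.8)): print(topl("scene",u,v,30),topl("scene",u,v,26),topl("scene",u,v,18))
for J in((576.5,145.2,.132),(573.5,146.6,.150)):
    pl=lambda x,y,z: place(np.array([[x,y,z]],float),J)[0]
    print("pin",pl(35,0,30),[proj("scene",pl(*q)).round(1) for q in((35,0,30),(35,0,55),(35,0,78),(62,37,18))])
# screws for yaw, top image
im=np.load("top0.npz")["im"].astype(float).sum(2)
for u,v in((205,187),(229,183),(236,223),(211,227)):
    w=im[v-2:v+4,u-2:u+4]; w=np.clip(w-np.percentile(w,60),0,None); y,x=np.mgrid[v-2:v+4,u-2:u+4]; uu,vv=(w*x).sum()/w.sum(),(w*y).sum()/w.sum(); print((round(uu,2),round(vv,2)),topl("top",uu,vv,19).round(1))
```

```text
[611.31002433 148.72422867  30.        ] [609.5720607  151.06701639  26.        ] [606.09613343 155.75259183  18.        ]
[572.76513609 136.64588798  30.        ] [570.8520256  138.93379207  26.        ] [567.02580461 143.50960025  18.        ]
pin [611.19552249 149.8065952   30.        ] [array([343. , 200.9]), array([344.3, 195.2]), array([345.6, 189.8]), array([359.3, 201.3])]
pin [608.10698773 151.83033464  30.        ] [array([342.7, 199.7]), array([344.1, 194. ]), array([345.4, 188.6]), array([359. , 199.9])]
(np.float64(204.5), np.float64(187.17)) [626.8 194.5  19. ]
(np.float64(230.04), np.float64(182.81)) [639.8 115.8  19. ]
(np.float64(236.5), np.float64(222.65)) [516.4  96.6  19. ]
(np.float64(211.24), np.float64(227.97)) [500.8 174.2  19. ]
```

The pin is visible at scene (342.7,201.1), which gives (611.3,148.7). That matches the jig fit within 1 mm. Both cameras ask for the same dot-to-pin shift of (129.9, 18.9) mm. First I lower so the underside is at about 35.5 mm and trim yaw by +0.6°.

```bash
python3 -m pendant '0 0 -0.5 0 0 0.1 5;0 0 -1 0 0 0.1 5;0 0 -1.5 0 0 0.1 5;0 0 -2 0 0 0.1 5;0 0 -2.3 0 0 0.1 5;0 0 -2.38 0 0 0.1 5;0 0 -2.38 0 0 0.1 5;0 0 -2.38 0 0 0.1 5;0 0 -2.38 0 0 0.1 5;0 0 -2.38 0 0 0.1 5' 80
python3 - <<'E'
from dot import *
o=arm.get_obs();p=o["tcp_pos"];yaw=o["tool_rot"][2]+np.pi/2;c,s=np.cos(yaw),np.sin(yaw);print(p,o["tool_rot"],yaw,o["wrist_force"])
z=p[2]+14.7+13
pins=dict(top=(608.1,151.8),scene=(611.25,149.3))
for n in("top","scene"):
    im,d=arm.get_image(n);np.savez(n+"6.npz",im=im,d=d); pr=proj(n,[p[0]+60*c,p[1]+60*s,z]); q=dot(n,im,pr); print(n,pr.round(1),q)
    if q: w=topl(n,q[0],q[1],z); print(w.round(1),"to pin",np.subtract(pins[n],w[:2]).round(2))
    if n=="scene":
        P=cloud(n,d); m=np.zeros(d.shape,bool); m[140:180,270:340]=1
        A=(P[...,0]-p[0])*c+(P[...,1]-p[1])*s; B=-(P[...,0]-p[0])*s+(P[...,1]-p[1])*c
        for a0,a1 in((0,25),(25,50),(50,75)):
            for b0,b1 in((-28,-12),(12,28)):
                k=(A>a0)&(A<a1)&(B>b0)&(B<b1)&(P[...,2]>30)&(P[...,2]<65); print(a0,b0,k.sum(),np.median(P[k][:,2]) if k.any() else None)
        cv2.imwrite("pics/c11.png",cv2.resize(im[110:230,265:385,::-1],(600,600),interpolation=2))
E
```

```text
clock: 9.87
tcp_pos: [420.7, 123.3, 21.4]
tool_rot: [-1.571, 0.001, -1.423]
wrist_force: [0.3, 0.3, -2.5]
finger_gap: 0.149
[420.69582168 123.28343764  21.41580656] [-1.57056094e+00  5.89366272e-04 -1.42323431e+00] 0.1475620143285894 [ 0.32272382  0.26336671 -2.51081546]
top [223.9 234.8] (np.float64(223.63007159904535), np.float64(235.29594272076372), np.int32(9))
[478.5 133.   49.1] to pin [129.59  18.8 ]
scene [305.7 168.1] (np.float64(305.6636568848758), np.float64(168.61625282167043), np.int32(10))
[481.4 130.7  49.1] to pin [129.87  18.58]
0 -28 48 48.713397541504776
0 12 21 47.95031032481097
25 -28 43 47.81633758831924
25 12 41 47.478968752880746
50 -28 45 48.21617828578246
50 12 42 48.2208380111461
```

View pics/c11.png

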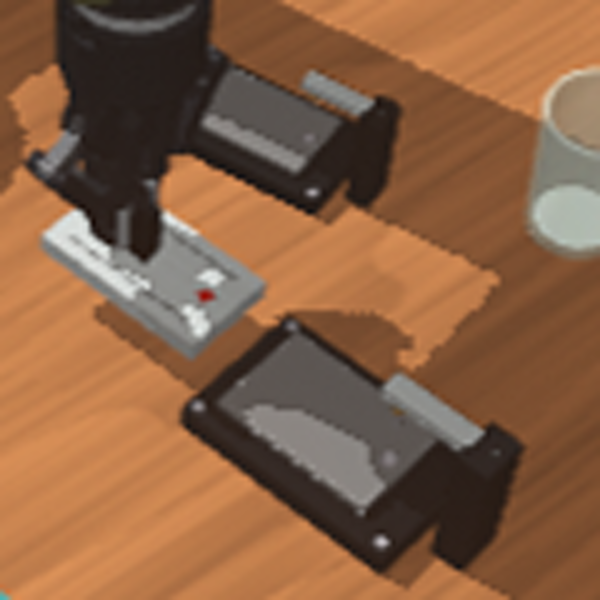

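The plate is level (top at 48.2 ± 0.5 mm everywhere) and in line, and both cameras agree on (129.7, 18.7) mm to go. I'll slide in most of the way.

```bash
python3 -m pendant '0.4 0.058 0 0 0 0 5;1 0.144 0 0 0 0 5;1.6 0.23 0 0 0 0 5;2.2 0.317 0 0 0 0 5;2.8 0.403 0 0 0 0 5;3.4 0.49 0 0 0 0 5;3.9 0.562 0 0 0 0 5;4.3 0.62 0 0 0 0 5;4.5 0.648 0 0 0 0 5;4.5 0.648 0 0 0 0 5'
cat > chk.py <<'E'
from dot import *
import sys
tag=sys.argv[1]
o=arm.get_obs();p=o["tcp_pos"];yaw=o["tool_rot"][2]+np.pi/2;c,s=np.cos(yaw),np.sin(yaw);print(o["clock"],p,"yaw",yaw,o["tool_rot"],o["wrist_force"],o["finger_gap"])
z=p[2]+14.7+13
pins=dict(top=(608.1,151.8),scene=(611.25,149.3))
for n in("top","scene"):
    im,d=arm.get_image(n);np.savez(n+tag+".npz",im=im,d=d); pr=proj(n,[p[0]+60*c,p[1]+60*s,z]); q=dot(n,im,pr,6); print(n,pr.round(1),q)
    if q: w=topl(n,q[0],q[1],z); print(w.round(1),"to pin",np.subtract(pins[n],w[:2]).round(2))
    if n=="scene": cv2.imwrite(f"pics/chk{tag}.png",cv2.resize(im[130:240,285:385,::-1],(540,594),interpolation=2))
E
python3 chk.py 7
```

```text
clock: 10.8
tcp_pos: [533.6, 139.6, 21.2]
tool_rot: [-1.571, 0.001, -1.423]
wrist_force: [0.4, -0.1, -3.3]
finger_gap: 0.151
10.8 [533.60691995 139.56485255  21.22479298] yaw 0.1476184720749989 [-1.57057867e+00  5.89984340e-04 -1.42317785e+00] [ 0.37893387 -0.09482262 -3.28007031] 0.15057616434318238
top [218.4 197.3] (np.float64(217.80239520958085), np.float64(197.00598802395209), np.int32(5))
[593.8 150.   48.9] to pin [14.27  1.76]
scene [338.8 192.3] (np.float64(338.54003724394784), np.float64(192.82867783985103), np.int32(11))
[593.9 146.7  48.9] to pin [17.34  2.56]
```

View pics/chk7.png

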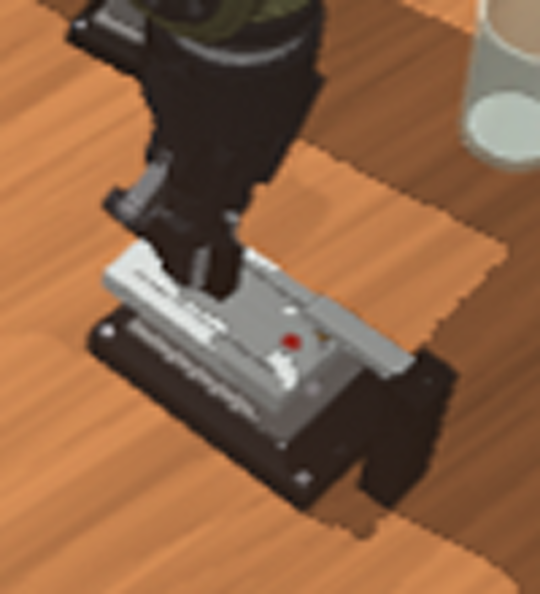

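The dot is at crop (291,342), with the needle tip just ahead at (322,338). By odometry and the scene camera, (17, 2.5) mm remain. The top view's dot is partly hidden by the needle's arm, so I don't count it here.

```bash
python3 -m pendant '0.15 0.022 0 0 0 0 5;0.3 0.043 0 0 0 0 5;0.45 0.065 0 0 0 0 5;0.58 0.084 0 0 0 0 5;0.66 0.095 0 0 0 0 5;0.68 0.098 0 0 0 0 5;0.68 0.098 0 0 0 0 5;0.68 0.098 0 0 0 0 5;0.68 0.098 0 0 0 0 5;0.68 0.098 0 0 0 0 5'
python3 chk.py 8
```

```text
clock: 11.73
tcp_pos: [549.4, 141.9, 21.1]
tool_rot: [-1.572, 0.001, -1.423]
wrist_force: [0.0, -0.3, -3.5]
finger_gap: 0.149
11.7333 [549.44559541 141.88047948  21.09297208] yaw 0.14769667897854233 [-1.57153184e+00  5.53942891e-04 -1.42309965e+00] [ 0.03201877 -0.32641597 -3.50035455] 0.14904628374752765
top [217.6 192.1] None
scene [343.6 195.8] (np.float64(343.6190476190476), np.float64(196.3257142857143), np.int32(11))
[609.9 149.7  48.8] to pin [ 1.34 -0.39]
```

View pics/chk8.png

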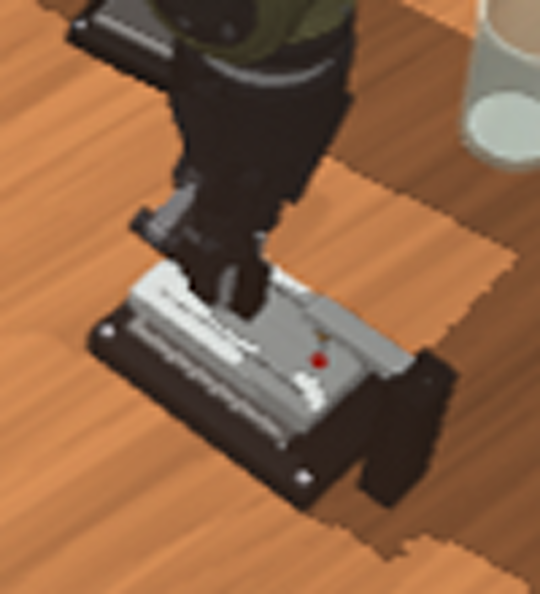

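The dot is at crop (319,360), just short of the point: 1.3 mm to go. I'll nudge forward, then lower gently to deck height and watch the force.

```bash
python3 -m pendant '0.06 0.005 0 0 0 0 5;0.06 0.005 0 0 0 0 5;0.06 0.005 0 0 0 0 5;0.06 0.005 -0.06 0 0 0 5;0.06 0.005 -0.14 0 0 0 5;0.06 0.005 -0.22 0 0 0 5;0.06 0.005 -0.3 0 0 0 5;0.06 0.005 -0.34 0 0 0 5;0.06 0.005 -0.34 0 0 0 5;0.06 0.005 -0.34 0 0 0 5'
python3 chk.py 9
```

```text
clock: 12.67
tcp_pos: [550.9, 142.0, 12.5]
tool_rot: [-1.572, 0.001, -1.423]
wrist_force: [-0.4, -0.0, -3.4]
finger_gap: 0.151
12.6667 [550.86747379 141.99644381  12.474936  ] yaw 0.14767388386641445 [-1.57185849e+00  5.59670412e-04 -1.42312244e+00] [-0.44925968 -0.00903269 -3.361539  ] 0.1514822391764417
top [217.9 191.8] None
scene [343.6 198.1] (np.float64(343.52117863720076), np.float64(198.83241252302025), np.int32(11))
[611.8 149.3  40.2] to pin [-0.51  0.03]
```

View pics/chk9.png

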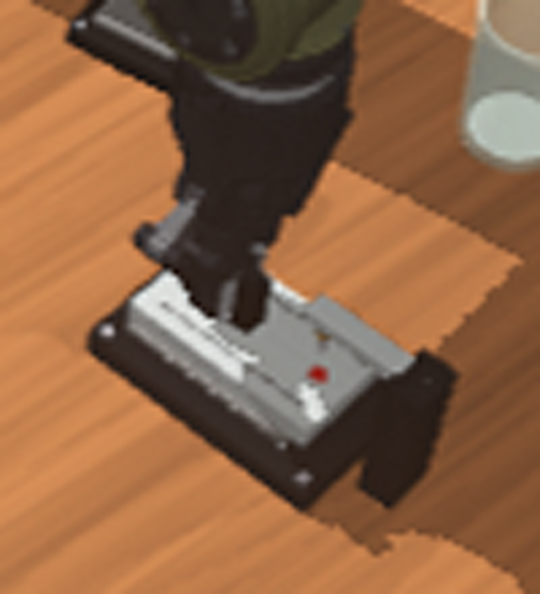

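The underside is now about 27.2 mm, below the 30 mm pin top, with no upward force. So the hole has gone over the pin. Now I press down.

```bash
python3 -m pendant '0 0 -0.06 0 0 0 5;0 0 -0.12 0 0 0 5;0 0 -0.16 0 0 0 5;0 0 -0.2 0 0 0 5;0 0 -0.23 0 0 0 5;0 0 -0.26 0 0 0 5;0 0 -0.26 0 0 0 5;0 0 -0.26 0 0 0 5;0 0 -0.26 0 0 0 5;0 0 -0.26 0 0 0 5'
python3 chk.py 10
```

```text
clock: 13.6
tcp_pos: [551.0, 142.0, 6.9]
tool_rot: [-1.571, 0.001, -1.423]
wrist_force: [-7.0, -0.9, 9.0]
finger_gap: 0.148
13.6 [550.98945371 142.0058634    6.92771204] yaw 0.14768531927617534 [-1.57129192e+00  5.32703206e-04 -1.42311101e+00] [-7.0084941  -0.93327038  9.03160018] 0.148298930298342
top [218.1 192. ] None
scene [343.3 199.4] (np.float64(343.39568345323744), np.float64(200.03057553956833), np.int32(12))
[611.9 149.7  34.6] to pin [-0.67 -0.43]
```

The upward force is 9 N, close to the stop, with −7 N in x from the hole leaning on the pin. I'll ease back 0.7 mm in x and press about 1 mm more.

```bash
python3 -m pendant '-0.03 0 0 0 0 0 5;-0.03 0 -0.02 0 0 0 5;-0.03 0 -0.04 0 0 0 5;-0.03 0 -0.06 0 0 0 5;-0.03 0 -0.06 0 0 0 5;-0.03 0 -0.06 0 0 0 5;-0.03 0 -0.06 0 0 0 5;-0.03 0 -0.06 0 0 0 5;-0.03 0 -0.06 0 0 0 5;-0.03 0 -0.06 0 0 0 5'
python3 chk.py 11
```

```text
clock: 14.53
tcp_pos: [550.9, 142.0, 6.8]
tool_rot: [-1.57, 0.0, -1.423]
wrist_force: [-6.3, -2.5, 15.2]
finger_gap: 0.151
14.5333 [550.88977493 142.04841217   6.84570025] yaw 0.1476588649036401 [-1.56952907e+00  4.64180003e-04 -1.42313746e+00] [-6.27677512 -2.49617213 15.16736651] 0.1507761426577278
top [218.1 192. ] None
scene [343.3 199.4] (np.float64(343.2690909090909), np.float64(199.9309090909091), np.int32(11))
[611.5 149.7  34.5] to pin [-0.21 -0.43]
```

View pics/chk11.png

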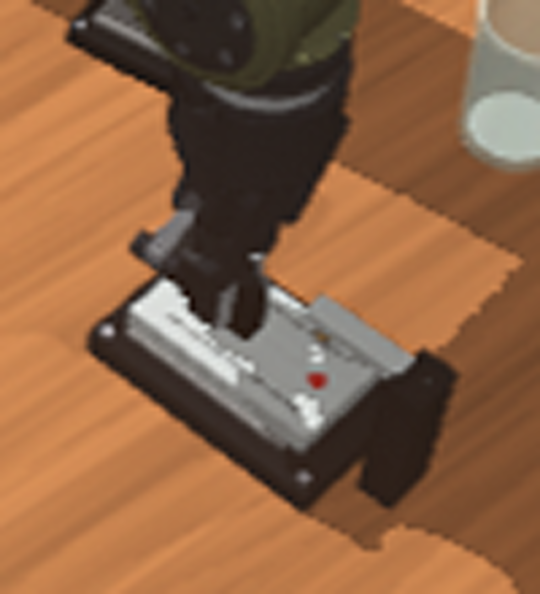

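Pressing 1.5 mm further moved it only 0.1 mm while the force rose to 15 N, so it is on the stop. I'll check level and height from depth.

Run:
```python
from dot import *
o=arm.get_obs();p=o["tcp_pos"];yaw=o["tool_rot"][2]+np.pi/2;c,s=np.cos(yaw),np.sin(yaw);print(o["wrist_force"],o["wrist_torque"])
for t in("8","9","10","11"):
    f=np.load(f"scene{t}.npz");P=cloud("scene",f["d"]);A=(P[...,0]-p[0])*c+(P[...,1]-p[1])*s; B=-(P[...,0]-p[0])*s+(P[...,1]-p[1])*c
    r=[]
    for a0,a1 in((-25,0),(0,20),(30,50),(50,72)):
        for b0,b1 in((-26,-10),):
            k=(A>a0)&(A<a1)&(B>b0)&(B<b1)&(P[...,2]>28)&(P[...,2]<56); r.append((round(float(np.median(P[k][:,2])),1),int(k.sum())) if k.any() else None)
    # jig base plane reference
    k=(A>-40)&(A<80)&(B<-38)&(B>-43)&(abs(P[...,2]-18)<8)
    print(t,r,"base",np.median(P[k][:,2]))
```

```text
[-6.38742866 -2.57016371 15.56457145] [-0.37718646  1.00722335 -0.10075536]
8 [(47.7, 50), (48.6, 43), (47.8, 39), (48.1, 45)] base 18.15622369819448
9 [(39.1, 46), (40.1, 49), (39.0, 43), (39.0, 41)] base 17.485428050453265
10 [(33.6, 51), (34.8, 51), (34.4, 41), (33.7, 40)] base 17.30329062702822
11 [(33.6, 51), (35.0, 52), (34.2, 39), (33.8, 44)] base 17.859895973801315
```

The plate is level, with its top at about 34 mm front and rear (21 mm deck stop + 13 mm), and unchanged by the extra push. The dot is within 0.5 mm of the pin axis, the push is a steady 15 N and the grip is still closed. I'm handing it in.

Run:
```python
from bench import arm
print(arm.job_done()); o=arm.get_obs(); print(o["clock"],o["wrist_force"],o["tcp_pos"],o["finger_gap"])
```

```text
the job is handed in; nothing more can be done
None
the job is handed in; nothing more can be done
```

The silver plate is seated on the pin in the larger jig and held down at the deck's stop, with the fingers still gripping the bar, so you can lock the clamp. I handed the job in at about 14.6 s of the 35 s allowed. No verdict or state came back after hand-in.

**First grasp:** it missed. The reported tool point (TCP) reads about 34 mm lower than the real fingertips, so the fingers shut just above the bar. The plate did not move. I measured the offset from the depth image and gripped the bar on the second try.

**Last checks:**
- **Position:** the red dot is within about 0.5 mm of the pin's axis in the scene camera. The top camera could not confirm this because the needle's arm hides the dot.
- **On the pin:** the underside went below the pin's top with no upward force, so the hole is over the pin.
- **Fully down:** the plate's top measures 33.6–35 mm against 34 expected. Pressing 1.5 mm further moved it only about 0.1 mm.
- **Push:** about 15 N at the wrist, steady over the last two readings.
- **Straightness:** the plate's yaw is 0.148 rad. My estimates of the jig's yaw ran from 0.13 to 0.16.
- **Remaining side load:** about 6 N along x, from the hole or deck rubbing, remained even after I backed off slightly.

I saw no contact with the needle or its bracket in the pictures. I did not re-measure the tumbler, the cartridge or the headshell at the end. The arm's path kept clear of them.

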